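Set the order caller to 4-7-2 and call

ROBOT

A 7-joint arm with a two-finger parallel gripper is mounted at the origin on a cart in front of the work surface, level with it; the furniture and walls round the work are solid. World frame = base frame: x ahead of the robot, y to its left, z up, the work surface at z = 0. Lengths are in m, angles in degrees, forces in N, time in s.
With the tool pointing down it reaches from about 0.425 to 0.875 m from the base axis. Payload 4.7 kg.
Tool frame: the origin (TCP) lies midway between the tips of the shut fingers; the grasp point (between the pads) lies 19 mm behind it; z points along the fingers, y is the line along which they close (so a half turn about z gives the same grasp; the last joint's range is limited). The gripper opens to 85 mm and grips with 20 to 120 N. Pads are 22 mm wide; open, the fingers measure 114 mm over their backs; the gripper's body (76 mm by 85 mm) begins 54 mm behind the grasp point. The pads swing forward as they close: fully open they stand 13 mm farther back than shut.
Start: joints at [-65.197, 18.392, -4.016, 83.108, 1.295, 78.541, -3.26], TCP at [0.264, 0.594, 0.231] pointing down, gripper open.
Joint ranges: [-163.93, 163.93], [-17.29, 119.83], [-79.2, 71.16], [3.27, 140.29], [-89.18, 269.18], [5.43, 117.66], [-154.24, 154.24]. Speed limits (degrees/s): [147.25, 147.25, 180, 180, 180, 180, 180].

INTERFACE

Orientations are given as [roll, pitch, yaw] about the fixed x, y, z axes, in that order (R = Rz(yaw) Ry(pitch) Rx(roll)).
In Python, from workcell import * gives the robot as it stands.
- The arm moves only by the tool apply_moves, never from a script. Its argument "rows" is a list of rows, each a list of 5 numbers: the opening, from -1 (shut) to 1 (fully open), then the shift along the tool's x, y, z in m, then the turn about the tool's z in units of 5 degrees (1.0 is 5 degrees). A call has exactly 8 rows; each row shifts and turns the commanded pose from where the row before left it, along the tool's axes as they then stand; what a row does not reach is not made up. A row lasts 1/10 s, in which the tool goes at most 50 mm and 8.59 degrees, less where a joint would pass 70% of its speed; a pose out of reach is approached as far as the arm can. A call with a gripper value outside its range is refused whole. The fingers move at their own pace and stop on an object; "squeeze" is the grip in N (left out, the last holds). Time passes only in rows, so rows that do not move let the fingers close, or fill a call up. It gives the time, the measured TCP pose, the force, the opening and the grip force at its end, in the units of the state.
- sense(): the state, without advancing time (a new reading comes with each control period).
- camera(name): name is "scene" or "top" or "wrist"; returns the picture (400x640x3 uint8, red, green, blue); there is no depth.
- camera_params(name): a dict with "mtx" (3x3 intrinsics, pixels), "origin" and "attitude" of the camera in the world; the wrist camera has in their place "T_tool_cam" (4x4, takes a point from camera to tool coordinates, whose origin is the TCP and whose axes are the flange's). Camera axes: x right, y down, z forward; pixel columns grow to the right and rows downward; lengths in m; the calibration is good to about 2 mm. The wrist camera is an equidistant fisheye: a pixel r from the principal point sees the ray r / f radians off the axis. A picture is of the moment at which its call begins: read the wrist's pose just before it. camera_params takes no time and is no camera call.
- hand_in(): hands the job in; it is judged then, once.
The state is a dict: "time": time; "joints": joint angles; "qvel": joint speeds; "effort": joint torques, N m; "tool_pos": TCP position; "eef_rot": TCP orientation; "ft_force": force on the tool from outside, world axes, zero at the start; "torque": the same for the moment, N m; "gripper_width": opening from 0.0 (shut) to 1.0 (fully open); "finger_force": force on a finger pad.
Only numpy, scipy, OpenCV 4.12 (cv2) and the standard library are available. Lean on these libraries where they do the work, as an engineer would, in place of code of your own. Each camera call takes 0.05 s, during which the arm holds its last target. There are 200 camera calls.

TASK

Order 472 is ready: set the three thumbwheels of the order caller on the counter so that they show 4, 7 and 2 from left to right, each clicked into its place, and only then press the green call key right down and let it go. Turn the wheels and press the key gently, as with one thumb (never more than 25 N), and leave the things around it where they are.

Things in the scene. Friction and masses are not known exactly. Their poses are not given: they have to be found in the camera images.
- caller: order caller, a grey box with a black top plate, fixed to the counter, 124 (its x) x 200 (its y) x 55 mm high; origin at the centre of its underside; x points away from the robot, y left, z up; place and yaw vary. Three white digit wheels with black rims stand up out of its top, a green key at the right end. More than 25 N on any part of it overstrains it
- slot0 (a point): middle of the left wheel's slot, on the top plate (z = 55 mm), straight above or below the axle, which lies along the caller's y. Wheels: 44 mm in diameter, 24 mm wide, 40 mm apart, smooth round rims without teeth: driven by friction, by a closed fingertip pressed on the crown and stroked along the caller's x
- slot1 (a point): same for the middle wheel. The crown of an untouched wheel stands 10 to 20 mm above the top plate, differently for each wheel and each time; this height is not reported: it has to be felt (or seen)
- slot2 (a point): same for the right wheel. Each wheel rides on a spring of about 5500 N/m with 7 mm of travel down, then a hard stop. Too light a touch slips on the rim: a press of 6 to 12 N turns it
- wheel0 (a joint): left wheel, rad: digit n is on the very top, in line with the white marks, at n x 0.6283; digits 0 to 9, end stops beyond 0 and 9. Sprung clicks hold each digit; released between two it snaps to the nearer (it may hang just half-way). Value and digit grow when the top is stroked toward the robot (caller's -x): 13.8 mm a digit without slip, about 3 N at the rim. Starts at 5 to 7; wanted 4 (2.513)
- wheel1 (a joint): middle wheel, as wheel0. Starts at 4 to 6, perhaps between two digits; wanted 7 (4.398)
- wheel2 (a joint): right wheel, as wheel0. Starts at 3 to 5, perhaps between two digits; wanted 2 (1.257)
- key (a joint): green call key, m: 0 up, 0.006 at its stop; it counts as pressed from 0.0045. Sprung: about 2 N to start moving, 6.5 N at 0.0045, 8 N at the stop, which is hard; springs back
- key_top (a point): centre of the top of the green call key, a round button 26 mm in diameter, about 72 mm above the counter
- service_bell: brass counter bell, 69 mm wide, 59 mm high, left of the caller; a bystander; origin at the centre of its underside
- order_pad: green notebook, 140 x 93 x 14 mm, right of the caller; a bystander; origin at the centre of its underside
- pencil_a: blue pencil, 162 mm long, 7 mm thick, right of the caller; a bystander; origin at the middle of its underside
- cinnamon_shaker: shaker with a grey cap, 44 mm wide, 90 mm high, behind and left of the caller; a bystander; origin at the centre of its underside

How it is judged (in metres and radians):
On the way, in this order (a step that is already met when the one before it is completed fails the run):
1. the wheels show 4, 7, 2, clicked in, with the call key up (value of joint wheel0 between 2.363 and 2.663 rad and value of joint wheel1 between 4.248 and 4.548 rad and value of joint wheel2 between 1.107 and 1.407 rad and value of joint key below 0.0015 m), for 0.3 s.
2. the call key is pressed right down (value of joint key above 0.0045 m), for 0.05 s.
At the end, for the whole second after the job is handed in: the wheels stand at 4, 7 and 2 (each within 0.15 rad of its click) and the key is up again (within 1.5 mm) (all of step 1); the robot touches nothing.
It fails at once if the caller is pressed or pushed with more than 25 N (contact force between caller and the fingers above 25 N or contact force between caller and the arm above 25 N).
It fails at once if the call key is pressed while the wheels show another number (value of joint key above 0.003 m and not (value of joint wheel0 between 2.263 and 2.763 rad and value of joint wheel1 between 4.148 and 4.648 rad and value of joint wheel2 between 1.007 and 1.507 rad)).
It fails at once if a bystander is moved more than 20 mm (distance of any of service_bell, order_pad, pencil_a, cinnamon_shaker from where it was at the start of the episode above 0.02 m).
It also fails if it takes over 58 s, if anything falls off the work surface, if the arm or the gripper's body presses on something with over 40 N, if the wrist force passes 120 N, or if a joint passes its speed limit or range.

## Working session

There is one attempt and no reset: what is moved stays moved. The work goes in short steps, Python scripts to look and compute and a tool call to move; the robot and the scene stay as the last step left them, time stands still between calls to the robot, and variables do not carry over. Pictures are saved under pics/ and viewed, at most 10 in all, crops included, and the job is handed in when it is done.

Besides the shell and the picture viewer there is one more tool, called as name(argument=value, ...) on one line, values as JSON. apply_moves: Moves the arm, as the interface text tells. Its arguments: {"type":"object","properties":{"rows":{"type":"array","items":{"type":"array","items":{"type":"number"}}},"squeeze":{"type":"number"}},"required":["rows"]}

```bash
mkdir -p pics; ls
python3 - <<'E'
from workcell import *
import cv2,numpy as np
s=sense();print(s)
for n in("scene","top"):
    cv2.imwrite(f"pics/{n}0.png",camera(n)[:,:,::-1]);print(n,camera_params(n))
E
```

```text
pics
{'time': 0.0, 'joints': array([-65.19580962,  18.43765878,  -4.01546963,  83.17451187,
         1.29545434,  78.54143212,  -3.25728272]), 'qvel': array([-0.05391185, -0.07770352,  0.09595904, -0.04976955,  0.09078544,
       -0.04494872,  0.09905177]), 'effort': array([-5.86122110e-05, -4.93601739e+01, -3.82160638e-01, -3.14326715e+01,
        1.31141188e-02,  1.18324175e-02, -2.06572969e-05]), 'tool_pos': array([0.26417107, 0.59330802, 0.2302428 ]), 'eef_rot': array([-1.79891666e+02,  6.25816172e-03,  1.56008306e+02]), 'ft_force': array([ 0.20528006, -0.30258501,  0.22809274]), 'torque': array([0.06335923, 0.01214823, 0.02085905]), 'finger_force': 0.0, 'gripper_width': 0.9993860467911011}
scene {'mtx': array([[518.19555066,   0.        , 313.703625  ],
       [  0.        , 518.19555066, 197.41837798],
       [  0.        ,   0.        ,   1.        ]]), 'origin': array([-0.36364087,  0.57847879,  1.18798842]), 'attitude': array([-136.76610336,   -0.15788092, -125.4827656 ])}
top {'mtx': array([[452.51580765,   0.        , 324.09416665],
       [  0.        , 452.51580765, 204.27612054],
       [  0.        ,   0.        ,   1.        ]]), 'origin': array([ 0.34273543, -0.03184993,  1.20228963]), 'attitude': array([-172.06192545,   -0.74364967,  -90.03598639])}
```

View pics/scene0.png

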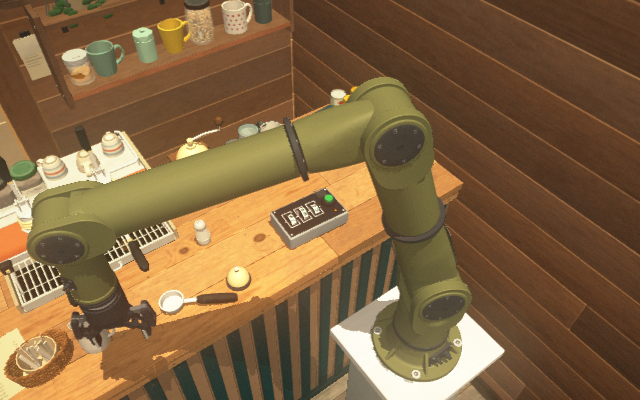

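View pics/top0.png

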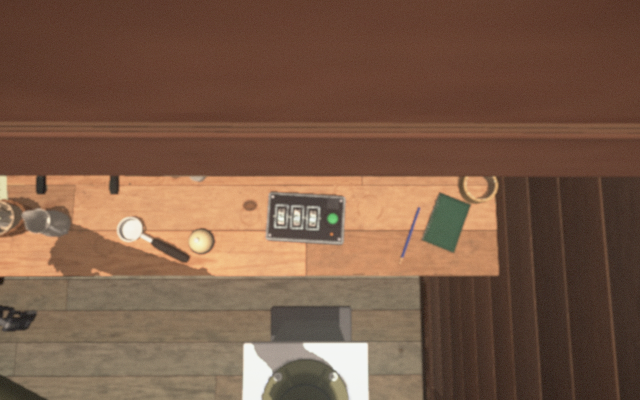

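The scene view shows the caller at about (310,218), with its key at (328,198). In the top view the caller spans (268–344, 192–243), the wheels are near (281/297/313, 217) and the key is at (333,218). The pad and pencil are to the right, the bell is at (200,241), and the area above the caller is clear.

```bash
cat > h.py <<'E'
import numpy as np,cv2
from scipy.spatial.transform import Rotation as R
from workcell import *
def ray(n,uv):
    p=camera_params(n);d=np.linalg.inv(p["mtx"])@[uv[0],uv[1],1]
    return p["origin"],R.from_euler("xyz",p["attitude"],degrees=True).as_matrix()@d
def onz(n,uv,z):
    o,d=ray(n,uv);return o+d*(z-o[2])/d[2]
def wray(uv,s):
    p=camera_params("wrist");K=p["mtx"];v=np.array([(uv[0]-K[0,2])/K[0,0],(uv[1]-K[1,2])/K[1,1]])
    r=np.hypot(*v);d=np.array([*(v/r*np.sin(r)),np.cos(r)]);T=p["T_tool_cam"]
    Rt=R.from_euler("xyz",s["eef_rot"],degrees=True).as_matrix()
    return s["tool_pos"]+Rt@T[:3,3],Rt@T[:3,:3]@d
def wz(uv,s,z):
    o,d=wray(uv,s);return o+d*(z-o[2])/d[2]
def wpix(P,s):
    p=camera_params("wrist");K=p["mtx"];T=p["T_tool_cam"]
    Rt=R.from_euler("xyz",s["eef_rot"],degrees=True).as_matrix()
    c=T[:3,:3].T@(Rt.T@(np.array(P)-s["tool_pos"])-T[:3,3]);th=np.arctan2(np.hypot(c[0],c[1]),c[2]);a=c[:2]/np.hypot(c[0],c[1])*th
    return np.array([K[0,0]*a[0]+K[0,2],K[1,1]*a[1]+K[1,2]])
E
python3 - <<'E'
from h import *
im=cv2.imread("pics/top0.png");hsv=cv2.cvtColor(im,cv2.COLOR_BGR2HSV)
g=cv2.inRange(hsv,(40,120,80),(85,255,255));g[:,400:]=0
ys,xs=np.nonzero(g);k=(xs.mean(),ys.mean());print(k,onz("top",k,.072),len(xs))
im2=cv2.imread("pics/scene0.png");g=cv2.inRange(cv2.cvtColor(im2,cv2.COLOR_BGR2HSV),(40,120,80),(80,255,255));m=np.zeros_like(g);m[185:215,310:345]=1;g*=m
ys,xs=np.nonzero(g);k=(xs.mean(),ys.mean());print(k,onz("scene",k,.072),len(xs))
d=(hsv[...,2]<75).astype(np.uint8)*255;m=np.zeros_like(d);m[183:255,255:360]=1;d=cv2.morphologyEx(d*m,cv2.MORPH_CLOSE,np.ones((9,9)))
c=max(cv2.findContours(d,0,1)[0],key=cv2.contourArea)
P=np.array([onz("top",p[0],.055)[:2]*1000 for p in c],np.float32);print(cv2.minAreaRect(P))
print(camera_params("wrist"))
cv2.imwrite("pics/top1.png",cv2.resize(im[183:253,258:353],None,fx=8,fy=8,interpolation=cv2.INTER_CUBIC))
E
```

```text
(np.float64(nan), np.float64(nan)) [nan nan nan] 0
(np.float64(328.3333333333333), np.float64(198.05263157894737)) [ 0.46187384 -0.06680947  0.072     ] 57
((498.64642333984375, -2.9354095458984375), (179.4561309814453, 60.48261642456055), 72.18515014648438)
{'mtx': array([[309.70691629,   0.        , 323.45141406],
       [  0.        , 309.70691629, 197.62192691],
       [  0.        ,   0.        ,   1.        ]]), 'T_tool_cam': array([[-1.72654734e-03, -9.61437452e-01, -2.75018262e-01,
         6.99352262e-02],
       [ 9.99998445e-01, -1.75908179e-03, -1.28346177e-04,
         5.41028730e-04],
       [-3.60382794e-04, -2.75018055e-01,  9.61438994e-01,
        -1.42923626e-01],
       [ 0.00000000e+00,  0.00000000e+00,  0.00000000e+00,
         1.00000000e+00]])}<stdin>:4: RuntimeWarning: Mean of empty slice.
  ret = ret.dtype.type(ret / rcount)
```

View pics/top1.png

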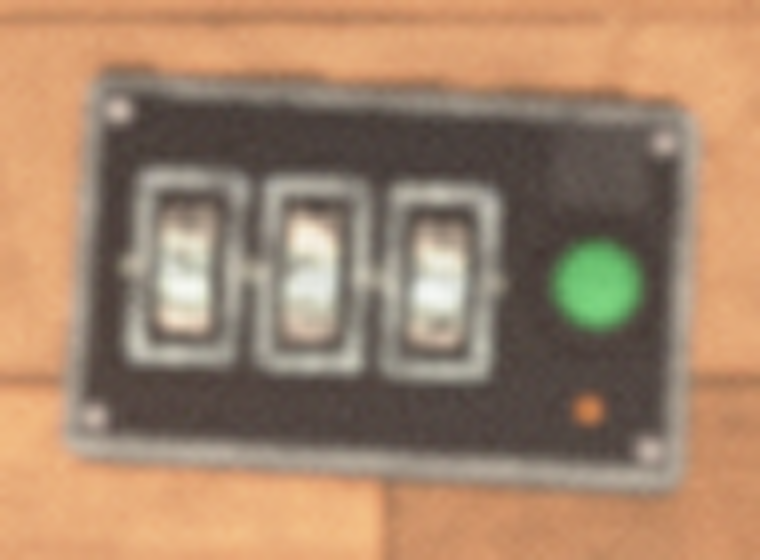

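The magnified top view shows the wheel frames centred near (187,268), (313,275) and (440,282) in the crop, the key at (597,285), and the corner screws at (118,110), (664,142), (648,451) and (95,414). The caller has a small yaw.

Run:
```python
from h import *
f=lambda p,z:onz("top",(258+(p[0]+.5)/8-.5,183+(p[1]+.5)/8-.5),z)
for p in [(187,268),(313,275),(440,282),(118,110),(664,142),(648,451),(95,414)]: print(f(p,.055).round(4))
print(f((597,285),.072).round(4))
a=f((187,268),.055)-f((440,282),.055);print("yaw",np.degrees(np.arctan2(-a[0],a[1])))
a=f((118,110),.055)-f((664,142),.055);print("yaw",np.degrees(np.arctan2(-a[0],a[1])))
a=f((95,414),.055)-f((648,451),.055);print("yaw",np.degrees(np.arctan2(-a[0],a[1])))
```

```text
[0.4723 0.0631 0.055 ]
[0.4701 0.023  0.055 ]
[ 0.4678 -0.0174  0.055 ]
[0.5232 0.0858 0.055 ]
[ 0.513  -0.0891  0.055 ]
[ 0.4141 -0.0835  0.055 ]
[0.4257 0.0916 0.055 ]
[ 0.4651 -0.0669  0.072 ]
yaw -3.139900432307761
yaw -3.3157923673028034
yaw -3.813205667125793
```

apply_moves(rows=[[-1,-0.0323,-0.0339,0,0],[-1,-0.0323,-0.0339,0,0],[-1,-0.0323,-0.0339,0,0],[-1,-0.0323,-0.0339,0,0],[-1,-0.0323,-0.0339,0,0],[-1,-0.0323,-0.0339,0,0],[-1,-0.0323,-0.0339,0,0],[-1,-0.0323,-0.0339,0,0]], squeeze=30)

```text
time: 0.9
tool_pos: [0.3903, 0.2389, 0.2311]
eef_rot: [180.0, -0.0, 156.0]
ft_force: [0.0, -0.6, -0.2]
gripper_width: 0.0
finger_force: 0.0
```

apply_moves(rows=[[-1,-0.0323,-0.0339,0,0],[-1,-0.0323,-0.0339,0,0],[-1,-0.0323,-0.0339,0,0],[-1,-0.0323,-0.0339,0,0],[-1,-0.0323,-0.0339,0,0],[-1,0,0,0.02,-1.37],[-1,0,0,0.02,-1.37],[-1,0,0,0.02,-1.37]])

```text
time: 1.7
tool_pos: [0.4686, 0.0199, 0.1704]
eef_rot: [180.0, -0.0, 176.8]
ft_force: [-0.0, -0.4, 0.3]
gripper_width: 0.0
finger_force: 0.0
```

Run:
```python
from h import *
s=sense();print(s);im=camera("wrist")[:,:,::-1];cv2.imwrite("pics/w0.png",im)
import pickle;pickle.dump(s,open("w0.pkl","wb"))
```

```text
{'time': 1.7, 'joints': array([-33.94616512,  -2.39084792,  27.84948853, 113.41433032,
         1.17973452,  68.71115418,  80.21520456]), 'qvel': array([ -1.56127262,  10.4884191 ,   4.06115407,  15.27371788,
        -4.58485558, -24.40569308,  72.37078859]), 'effort': array([  0.62645009, -25.15726626,  -0.35317864, -30.74948788,
         0.16185718,   0.49257355,  -1.34060439]), 'tool_pos': array([0.46857496, 0.01993502, 0.170409  ]), 'eef_rot': array([ 1.79983987e+02, -9.90655895e-03,  1.76761005e+02]), 'ft_force': array([-0.04562311, -0.44937959,  0.26664474]), 'torque': array([-0.02472875, -0.00315313, -0.00981237]), 'finger_force': 0.0, 'gripper_width': 0.00040817831292352805}
```

View pics/w0.png

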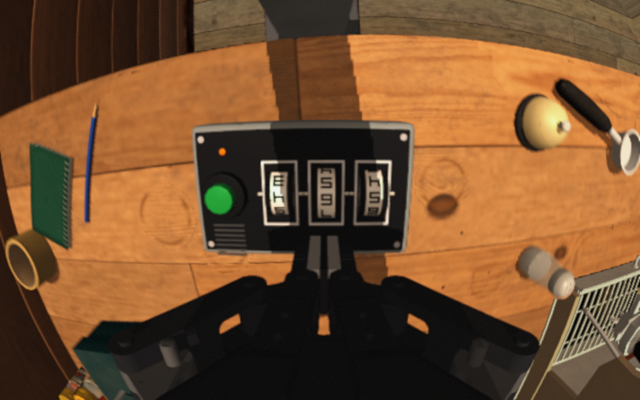

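The wrist view is upside down: wheel0 at (372,192), wheel1 at (326,192), wheel2 at (280,193), key at (219,198). The closed fingers taper to about 25 px in width. Next I'll magnify the digits.

Run:
```python
from h import *
import pickle
s=pickle.load(open("w0.pkl","rb"));im=cv2.imread("pics/w0.png")
for u in [(200,140),(403,137),(211,244),(397,244)]: print(wz(u,s,.055).round(4))
for u in [(260,193.5),(302,193.5),(349,193.5),(393,193.5)]: print("mark",wz(u,s,.055).round(4))
for u in [(281,193),(327,192),(373,192)]: print("frame",wz(u,s,.055).round(4))
g=cv2.inRange(cv2.cvtColor(im,cv2.COLOR_BGR2HSV),(45,120,90),(80,255,255));g[:,260:]=0;g[:,:190]=0
ys,xs=np.nonzero(g);print("key",wz((xs.mean(),ys.mean()),s,.070))
c=cv2.rotate(im[152:232,252:402],cv2.ROTATE_180);cv2.imwrite("pics/w0c.png",cv2.resize(c,None,fx=5,fy=5,interpolation=cv2.INTER_CUBIC))
```

```text
[ 0.4139 -0.0849  0.055 ]
[0.4232 0.0909 0.055 ]
[ 0.5126 -0.09    0.055 ]
[0.5217 0.0861 0.055 ]
mark [ 0.4658 -0.035   0.055 ]
mark [0.468  0.0019 0.055 ]
mark [0.4704 0.0426 0.055 ]
mark [0.4726 0.0815 0.055 ]
frame [ 0.4665 -0.0163  0.055 ]
frame [0.4679 0.0236 0.055 ]
frame [0.4702 0.0636 0.055 ]
key [ 0.4647821  -0.06916541  0.07      ]
```

View pics/w0c.png

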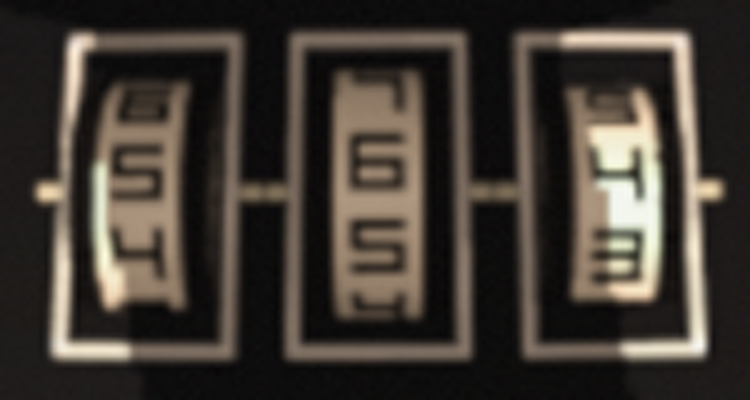

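Digits on top read 5, 6, 4 (the crop shows 5 at (137,173), 6 at (377,160) and 4 at (617,172)), and the parallax of the raised crowns fits. So wheel0 needs −1, wheel1 +1 and wheel2 −2. I'll start with wheel1.

apply_moves(rows=[[-1,-0.0036,0.0017,0.03,0],[-1,-0.0036,0.0017,0.03,0],[-1,0,0,0.02,0],[-1,0,0,0.01,0],[-1,0,0,0,0],[-1,0,0,0,0],[-1,0,0,0,0],[-1,0,0,0,0]])

```text
time: 2.55
tool_pos: [0.477, 0.0236, 0.0824]
eef_rot: [179.9, 0.1, 176.5]
ft_force: [-0.5, 0.4, -0.5]
gripper_width: 0.003
finger_force: 0.0
```

apply_moves(rows=[[-1,0,0,0.0005,0],[-1,0,0,0.0005,0],[-1,0,0,0.0005,0],[-1,0,0,0.0005,0],[-1,0,0,0.0005,0],[-1,0,0,0,0],[-1,0,0,0,0],[-1,0,0,0,0]])

```text
time: 3.35
tool_pos: [0.4762, 0.0234, 0.0788]
eef_rot: [180.0, 0.0, 176.6]
ft_force: [-0.3, 1.1, -0.2]
gripper_width: -0.001
finger_force: 0.0
```

apply_moves(rows=[[-1,0,0,0.0008,0],[-1,0,0,0.0008,0],[-1,0,0,0.0008,0],[-1,0,0,0.0006,0],[-1,0,0,0,0],[-1,0,0,0,0],[-1,0,0,0,0],[-1,0,0,0,0]])

```text
time: 4.15
tool_pos: [0.4762, 0.0234, 0.0759]
eef_rot: [180.0, 0.0, 176.6]
ft_force: [-0.3, -0.4, 0.8]
gripper_width: 0.001
finger_force: 0.0
```

apply_moves(rows=[[-1,0,0,0.0008,0],[-1,0,0,0.0008,0],[-1,0,0,0.0006,0],[-1,0,0,0,0],[-1,0,0,0,0],[-1,0,0,0,0],[-1,0,0,0,0],[-1,0,0,0,0]])

```text
time: 4.95
tool_pos: [0.4764, 0.0235, 0.0738]
eef_rot: [180.0, 0.0, 176.6]
ft_force: [-1.1, 0.7, 4.5]
gripper_width: 0.005
finger_force: 2.1
```

apply_moves(rows=[[-1,0,0,0.0006,0],[-1,0,0,0.0004,0],[-1,0,0,0,0],[-1,0.003,0,0,0],[-1,0.004,0,0,0],[-1,0.004,0,0,0],[-1,0.003,0,0,0],[-1,0,0,0,0]])

```text
time: 5.75
tool_pos: [0.4623, 0.0243, 0.0732]
eef_rot: [180.0, 0.1, 176.6]
ft_force: [0.3, 0.1, 7.3]
gripper_width: 0.001
finger_force: 3.6
```

apply_moves(rows=[[-1,0,0,-0.007,0],[-1,0,0,-0.008,0],[-1,0,0.02,0,0],[-1,0,0.0192,0,0],[-1,0,0,0.006,0],[-1,0,0,0.006,0],[-1,0,0,0,0],[-1,0,0,0,0]])

```text
time: 6.55
tool_pos: [0.4641, 0.0623, 0.0752]
eef_rot: [-180.0, -0.1, 176.5]
ft_force: [0.8, -0.5, 0.7]
gripper_width: 0.003
finger_force: 0.0
```

Run:
```python
from h import *
s=sense();im=camera("wrist")[:,:,::-1];cv2.imwrite("pics/w1.png",im)
P=[wpix((x,y,.06),s) for x,y in[(.4712,.0634),(.469,.0233),(.467,-.0168)]];print(s["tool_pos"],s["ft_force"],P)
c=cv2.rotate(im[140:260,220:380],cv2.ROTATE_180);cv2.imwrite("pics/w1c.png",cv2.resize(c,None,fx=5,fy=5,interpolation=cv2.INTER_CUBIC))
```

```text
[0.46407727 0.0622803  0.07520788] [ 0.81561103 -0.5362405   0.70453998] [array([325.31701483, 251.30571944]), array([255.37654596, 250.96062627]), array([191.89580695, 249.33925328])]
```

View pics/w1c.png

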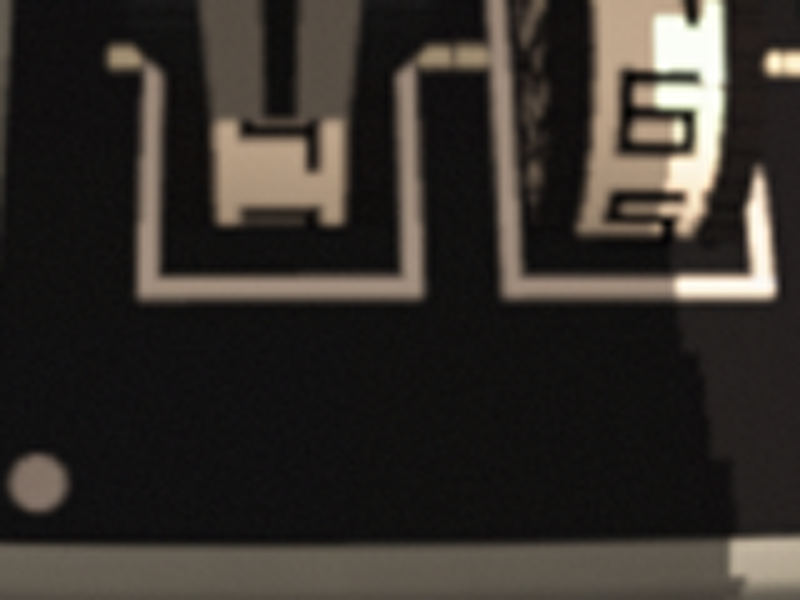

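Wheel1 now shows 6 just in front of the crown with 7 on top. The tip is centred on wheel0's frame, so I'll feel for that wheel.

apply_moves(rows=[[-1,0,0,0.001,0],[-1,0,0,0.001,0],[-1,0,0,0.0005,0],[-1,0,0,0,0],[-1,0,0,0,0],[-1,0,0,0,0],[-1,0,0,0,0],[-1,0,0,0,0]])

```text
time: 7.4
tool_pos: [0.4645, 0.0634, 0.0731]
eef_rot: [180.0, 0.0, 176.6]
ft_force: [-0.3, 0.9, -0.5]
gripper_width: -0.003
finger_force: 0.0
```

apply_moves(rows=[[-1,0,0,0.001,0],[-1,0,0,0.0005,0],[-1,0,0,0,0],[-1,0,0,0,0],[-1,0,0,0,0],[-1,0,0,0,0],[-1,0,0,0,0],[-1,0,0,0,0]])

```text
time: 8.2
tool_pos: [0.4646, 0.0634, 0.0717]
eef_rot: [180.0, 0.0, 176.6]
ft_force: [-0.4, -1.2, -0.0]
gripper_width: -0.001
finger_force: 0.0
```

apply_moves(rows=[[-1,0,0,0.001,0],[-1,0,0,0.001,0],[-1,0,0,0.0005,0],[-1,0,0,0,0],[-1,0,0,0,0],[-1,0,0,0,0],[-1,0,0,0,0],[-1,0,0,0,0]])

```text
time: 9.0
tool_pos: [0.4646, 0.0634, 0.0692]
eef_rot: [180.0, 0.0, 176.6]
ft_force: [0.4, 0.7, 0.5]
gripper_width: -0.004
finger_force: 0.0
```

apply_moves(rows=[[-1,0,0,0.001,0],[-1,0,0,0.001,0],[-1,0,0,0.0005,0],[-1,0,0,0,0],[-1,0,0,0,0],[-1,0,0,0,0],[-1,0,0,0,0],[-1,0,0,0,0]])

```text
time: 9.8
tool_pos: [0.465, 0.0635, 0.0675]
eef_rot: [180.0, 0.0, 176.6]
ft_force: [-1.3, -0.7, 7.4]
gripper_width: 0.004
finger_force: 3.5
```

apply_moves(rows=[[-1,0,0,0.0003,0],[-1,0,0,0,0],[-1,-0.003,0,0,0],[-1,-0.004,0,0,0],[-1,-0.004,0,0,0],[-1,-0.003,0,0,0],[-1,0,0,0,0],[-1,0,0,0,0]])

```text
time: 10.6
tool_pos: [0.4791, 0.0627, 0.0673]
eef_rot: [180.0, 0.0, 176.6]
ft_force: [-1.5, -0.0, 8.6]
gripper_width: 0.001
finger_force: 3.9
```

apply_moves(rows=[[-1,0,0,-0.01,0],[-1,0,0,-0.01,0],[-1,0.0072,-0.04,0,0],[-1,0.0072,-0.0405,0,0],[-1,0,0,0.005,0],[-1,0,0,0.005,0],[-1,0,0,0.001,0],[-1,0,0,0,0]])

```text
time: 11.4
tool_pos: [0.4593, -0.0157, 0.0751]
eef_rot: [-180.0, -0.0, 176.7]
ft_force: [0.7, 0.0, 1.0]
gripper_width: 0.005
finger_force: 0.0
```

Run:
```python
from h import *
s=sense();im=camera("wrist")[:,:,::-1];cv2.imwrite("pics/w2.png",im);print(s["tool_pos"],s["ft_force"])
c=cv2.rotate(im[170:290,300:460],cv2.ROTATE_180);cv2.imwrite("pics/w2c.png",cv2.resize(c,None,fx=5,fy=5,interpolation=cv2.INTER_CUBIC))
```

```text
[ 0.45933439 -0.01573775  0.07511291] [0.70326904 0.02383594 1.0497812 ]
```

View pics/w2c.png

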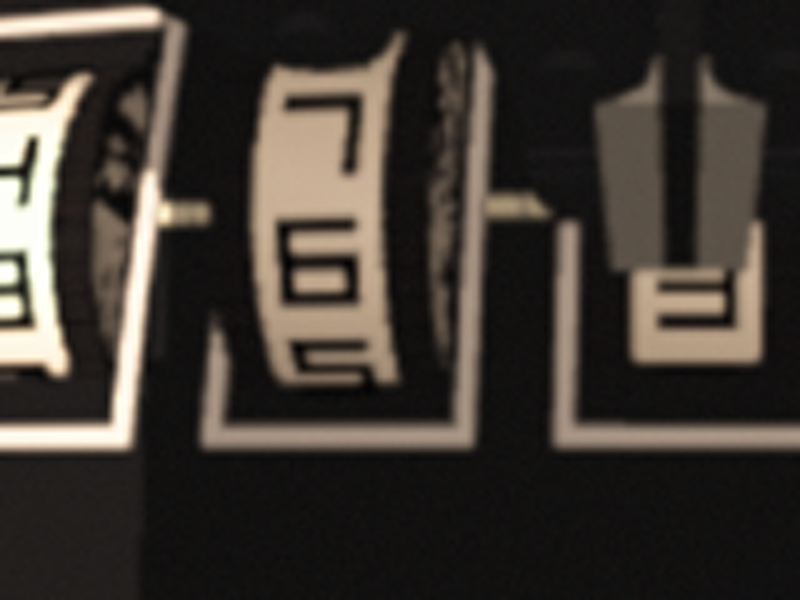

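Wheel0 now shows 4 and wheel1 shows 7. Wheel2 still has 4 on top, with 3 showing in front. Next I'll feel for wheel2.

apply_moves(rows=[[-1,0,0,0.001,0],[-1,0,0,0.001,0],[-1,0,0,0.0005,0],[-1,0,0,0,0],[-1,0,0,0,0],[-1,0,0,0,0],[-1,0,0,0,0],[-1,0,0,0,0]])

```text
time: 12.25
tool_pos: [0.4593, -0.017, 0.0729]
eef_rot: [180.0, 0.0, 176.6]
ft_force: [0.7, 0.4, -0.2]
gripper_width: -0.003
finger_force: 0.0
```

apply_moves(rows=[[-1,0,0,0.001,0],[-1,0,0,0.0005,0],[-1,0,0,0,0],[-1,0,0,0,0],[-1,0,0,0,0],[-1,0,0,0,0],[-1,0,0,0,0],[-1,0,0,0,0]])

```text
time: 13.05
tool_pos: [0.4593, -0.0169, 0.0714]
eef_rot: [180.0, 0.0, 176.6]
ft_force: [-0.5, 0.2, 0.7]
gripper_width: 0.004
finger_force: 0.0
```

apply_moves(rows=[[-1,0,0,0.001,0],[-1,0,0,0.001,0],[-1,0,0,0.0005,0],[-1,0,0,0,0],[-1,0,0,0,0],[-1,0,0,0,0],[-1,0,0,0,0],[-1,0,0,0,0]])

```text
time: 13.85
tool_pos: [0.4593, -0.0169, 0.0689]
eef_rot: [180.0, 0.0, 176.6]
ft_force: [-0.6, 0.0, -0.3]
gripper_width: -0.002
finger_force: 0.0
```

apply_moves(rows=[[-1,0,0,0.001,0],[-1,0,0,0.001,0],[-1,0,0,0.0005,0],[-1,0,0,0,0],[-1,0,0,0,0],[-1,0,0,0,0],[-1,0,0,0,0],[-1,0,0,0,0]])

```text
time: 14.65
tool_pos: [0.4594, -0.0169, 0.0664]
eef_rot: [180.0, 0.0, 176.6]
ft_force: [0.5, 0.3, 1.7]
gripper_width: 0.001
finger_force: 1.0
```

apply_moves(rows=[[-1,0,0,0.001,0],[-1,0,0,0.0008,0],[-1,0,0,0,0],[-1,-0.003,0,0,0],[-1,-0.004,0,0,0],[-1,-0.004,0,0,0],[-1,-0.003,0,0,0],[-1,0,0,0,0]])

```text
time: 15.45
tool_pos: [0.4737, -0.0177, 0.0651]
eef_rot: [180.0, 0.0, 176.6]
ft_force: [-1.6, 0.2, 8.6]
gripper_width: 0.002
finger_force: 4.0
```

apply_moves(rows=[[-1,0,0,-0.004,0],[-1,0,0,-0.004,0],[-1,0.007,0,0,0],[-1,0.007,0,0,0],[-1,0,0,0.003,0],[-1,0,0,0.002,0],[-1,0,0,0.001,0],[-1,0,0,0,0]])

```text
time: 16.25
tool_pos: [0.4592, -0.0169, 0.0664]
eef_rot: [-180.0, -0.0, 176.6]
ft_force: [-1.2, 0.9, 2.5]
gripper_width: 0.004
finger_force: 0.9
```

apply_moves(rows=[[-1,0,0,0.001,0],[-1,0,0,0.001,0],[-1,0,0,0,0],[-1,-0.003,0,0,0],[-1,-0.004,0,0,0],[-1,-0.004,0,0,0],[-1,-0.003,0,0,0],[-1,0,0,0,0]])

```text
time: 17.05
tool_pos: [0.4737, -0.0177, 0.0652]
eef_rot: [180.0, -0.0, 176.6]
ft_force: [-2.9, 2.1, 7.4]
gripper_width: 0.004
finger_force: 3.9
```

apply_moves(rows=[[-1,0,0,-0.01,0],[-1,0,0,-0.02,0],[-1,0,0,-0.02,0],[-1,0.002,-0.025,0,0],[-1,0.002,-0.026,0,0],[-1,0,0,0,0],[-1,0,0,0,0],[-1,0,0,0,0]])

```text
time: 17.85
tool_pos: [0.4665, -0.0676, 0.1146]
eef_rot: [180.0, 0.0, 176.6]
ft_force: [-0.3, 0.1, -0.8]
gripper_width: 0.0
finger_force: 0.0
```

Run:
```python
from h import *
s=sense();im=camera("wrist")[:,:,::-1];cv2.imwrite("pics/w3.png",im);print(s["tool_pos"],s["ft_force"],wpix((.467,-.0168,.06),s),wpix((.465,-.068,.072),s))
c=cv2.rotate(im[150:270,290:480],cv2.ROTATE_180);cv2.imwrite("pics/w3c.png",cv2.resize(c,None,fx=4,fy=4,interpolation=cv2.INTER_CUBIC))
```

```text
[ 0.46645017 -0.06759504  0.11458147] [-0.28848276  0.1431412  -0.80031006] [396.59078156 212.53791113] [321.82762848 220.54901247]
```

View pics/w3c.png

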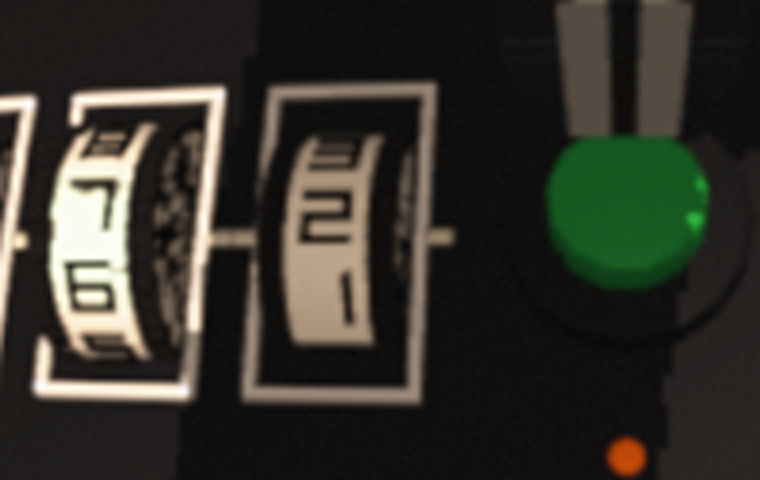

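All three wheels show 4, 7, 2 (the crop shows 2 at (325,215) and 7 at (95,205)), and the tip is above the green key. Now I'll press it.

apply_moves(rows=[[-1,0.001,0,0.02,0],[-1,0,0,0.014,0],[-1,0,0,0.004,0],[-1,0,0,0.001,0],[-1,0,0,0.0005,0],[-1,0,0,0,0],[-1,0,0,0,0],[-1,0,0,0,0]])

```text
time: 18.7
tool_pos: [0.4656, -0.0681, 0.0755]
eef_rot: [180.0, 0.1, 176.6]
ft_force: [-1.7, 2.4, 3.9]
gripper_width: 0.004
finger_force: 1.8
```

apply_moves(rows=[[-1,0,0,0.001,0],[-1,0,0,0.001,0],[-1,0,0,0.001,0],[-1,0,0,0.001,0],[-1,0,0,0.0005,0],[-1,0,0,0,0],[-1,0,0,0,0],[-1,0,0,0,0]])

```text
time: 19.5
tool_pos: [0.4657, -0.0681, 0.0711]
eef_rot: [180.0, 0.1, 176.6]
ft_force: [-2.9, 1.7, 7.5]
gripper_width: 0.001
finger_force: 3.9
```

apply_moves(rows=[[-1,0,0,0.0005,0],[-1,0,0,0.0005,0],[-1,0,0,0,0],[-1,0,0,0,0],[-1,0,0,0,0],[-1,0,0,0,0],[-1,0,0,0,0],[-1,0,0,0,0]])

```text
time: 20.3
tool_pos: [0.4658, -0.0681, 0.071]
eef_rot: [179.9, 0.0, 176.6]
ft_force: [-5.7, 2.5, 15.3]
gripper_width: -0.001
finger_force: 7.8
```

Force rose to 15 N with almost no further travel, so the key is on its hard stop. Now I'll release it and go up.

apply_moves(rows=[[-1,0,0,-0.003,0],[-1,0,0,-0.006,0],[-1,0,0,-0.02,0],[-1,0,0,-0.02,0],[-1,0,0,-0.03,0],[-1,0,0,-0.02,0],[-1,0,0,0,0],[-1,0,0,0,0]])

```text
time: 21.1
tool_pos: [0.4653, -0.0689, 0.1682]
eef_rot: [-180.0, 0.0, 176.5]
ft_force: [0.1, -0.0, -0.2]
gripper_width: 0.001
finger_force: 0.0
```

Run:
```python
from h import *
s=sense();im=camera("wrist")[:,:,::-1];print(s["tool_pos"],s["ft_force"],s["qvel"].round(1))
c=cv2.rotate(im[140:240,300:460],cv2.ROTATE_180);cv2.imwrite("pics/w4c.png",cv2.resize(c,None,fx=5,fy=5,interpolation=cv2.INTER_CUBIC))
```

```text
[ 0.46532157 -0.06888841  0.16823857] [ 0.07928885 -0.01124122 -0.16282882] [-0.   0.9 -0.1  1.3 -0.2  0.3  0. ]
```

View pics/w4c.png

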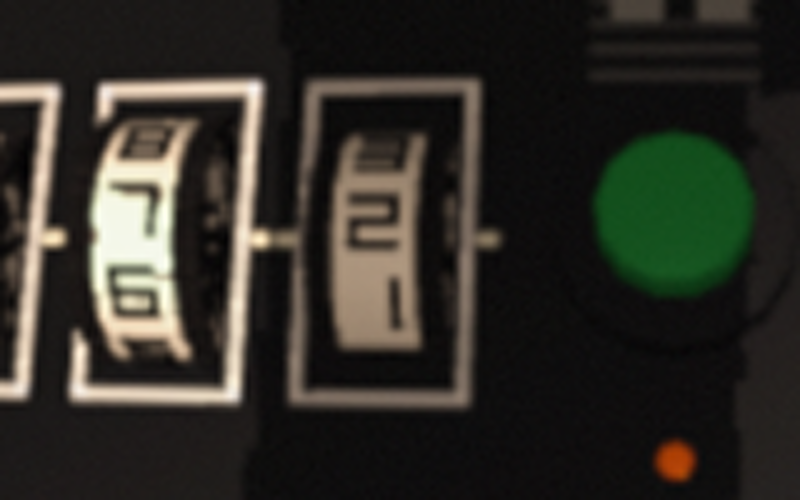

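The key is up, and wheel1 and wheel2 still show 7 and 2. Wheel0 is out of this crop and hasn't been touched since it read 4.

```bash
python3 -c "
from workcell import *
print(hand_in())"
```

```text
the job is handed in; nothing more can be done
None
```

I set the wheels to 4, 7, 2, then pressed the green key to its stop (peak reading about 15 N) and let it go. The job was handed in at about 21 s, and no verdict came back.

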